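# Fit the filter cartridge and close the air filter box

## Task

Fit the short filter cartridge into the press's open air filter box: stand it upright in the ring inside, lowering it right in before letting go. Then set the large cover plate on the box's two pins, lowering it by its handle until it lies flush on the rim all round before letting go. Leave everything else on the bench where it is.

Things in the scene. Friction and masses are not known exactly. Their poses are not given: they have to be found in the camera images.
- filter_box: Grey open-topped box fixed to the bench, 140 (x) by 190 (y) by 86 mm high, walls and floor 6 mm. Origin: centre of its underside, z up. Inside: a black ring and, to its -y side, an aluminium block (50 x 45 mm, top 41 mm above the bench). At the middle of each short end a round boss (20 mm in diameter, as high as the rim) carries a steel cover pin.
- ring_seat (a point): Centre of the seat of the ring in the box: the point where the centre of the cartridge's foot must come, on the box's inner floor, 6 mm above the bench, 22 mm to +y of the box's centre. The ring has an inner diameter of 44 mm, outer 60 mm, and rises 20 mm above this point. z up.
- rim_center (a point): Centre of the box's open mouth, at the height of the rim (86 mm above the bench), axes as the box. The origin of the seated cover comes here.
- pin_a (a point): Tip of the pin at the box's +y end, 78 mm from its centre. Both pins are steel, 10 mm in diameter, stand 14 mm above the rim, their upper 8 mm tapered to 4 mm.
- pin_b (a point): Tip of the like pin at the -y end, 78 mm from the box's centre.
- cartridge: The short filter cartridge: a pleated white cylinder with grey end caps, 40 mm in diameter, 70 mm tall, foot tapered to 32 mm over the lowest 5 mm, 90 g; stands upright on the bench. Origin: centre of its foot, z up along its axis.
- cover: The large cover plate: aluminium, 140 (x) by 190 (y) by 6 mm, about 350 g, flat on the bench, handle up. 13 mm through holes on its y axis, 78 mm either side of the centre. Handle: a solid black upright bar at the centre, 14 mm thick (x), 70 mm long (y), its top 46 mm above the underside. Origin: centre of the underside, z up. Fits either way round.
- long_cartridge: Bystander: a cartridge of the same look and diameter but 110 mm tall (too tall for the box), upright. Origin: centre of its foot.
- small_cover: Bystander: small aluminium cover plate, 80 by 110 by 6 mm, with the same kind of handle (45 mm long), lying flat. Origin: centre of its underside.
- horn: Bystander: stepped steel welding horn, 44 mm in diameter, 120 mm tall, upright. Origin: centre of its foot.
- screwdriver: Bystander: screwdriver lying on the bench.
- wrench: Bystander: wrench lying on the bench.
- jar: Bystander: white jar, 64 mm in diameter, 80 mm tall. Origin: centre of its foot.
Mind the look-alikes: they are no part of the job. Leave any green look-alike of the cover alone.

How it is judged:
By the outcome, as a careful person would: the job done as asked, in the order asked, and still so for the second after the job is handed in, with the robot touching nothing.
It also fails if it takes over 58 s, if anything falls off the work surface, if the arm or the gripper's body presses on something with over 40 N, if the wrist force passes 120 N, or if a joint passes its speed limit or range.

## Robot

A 6-joint arm with a two-finger parallel gripper is mounted at the origin on the work surface. World frame = base frame: x ahead of the robot, y to its left, z up, the work surface at z = 0. Lengths are in m, angles in rad, forces in N, time in s.
With the tool pointing down it reaches from about 0.35 to 0.975 m from the base axis. Payload 4.9 kg.
Tool frame: the origin (TCP) lies at the very end of the fingers, on their centre line; the grasp point (between the pads) lies 19 mm behind it (pinch_z is the distance from the TCP to the grasp point, in m); z points along the fingers, y is the line along which they close (so a half turn about z gives the same grasp; the last joint's range is limited). The gripper opens to 85 mm and grips with 20 to 120 N. Pads are 22 mm wide; open, the fingers measure 114 mm over their backs; the gripper's body (76 mm by 85 mm) begins 54 mm behind the grasp point. The pads swing forward as they close: fully open they stand 13 mm farther back than shut.
Start: joints at [-1.388, 0.053, 1.613, -0, 1.476, -0.119], TCP at [0.186, -0.597, 0.231] pointing down, gripper open.
Joint ranges: [-3.01, 3.01], [-1.01, 2.22], [0.06, 2.58], [-1.02, 4.17], [0.09, 2.62], [-3.14, 3.14]. Speed limits (rad/s): [2.57, 2.57, 3.14, 3.14, 3.14, 3.14].

## Interface

Orientations are given as a unit quaternion [w, x, y, z].
In Python, from plant import * gives the robot as it stands. The module is installed in compiled form; this text tells all that it offers.
- The arm moves only by the tool play_rows, never from a script. Its arguments are lists of equal length, an entry for each row: "linear": the shift along the world's x, y, z in m, a list of three; "turn": the turn about the world's z in degrees. A call has 1 to 8 rows; each row shifts and turns the commanded pose from where the row before left it; what a row does not reach is not made up. A row lasts 1/8 s, in which the tool goes at most 62.5 mm and 10.7 degrees, less where a joint would pass 70% of its speed; a pose out of reach is approached as far as the arm can. A call is refused whole if a number of a shift passes 0.0625 or a number of a turn 10.7, either way. A call with a gripper value outside its range is refused whole. "hand" is the finger opening in m, from 0 to 0.0854, set as the call begins (left out, the last holds). The fingers move at their own pace and stop on an object; the grip force is fixed at half the most. Time passes only in rows, so rows that do not move let the fingers close. It gives the time, the measured TCP pose, the force, the opening and the grip force at its end, in the units of the state.
- state(): the state, without advancing time (a new reading comes with each control period).
- grab_frame(name): name is "scene" or "top"; returns the picture (480x640x3 uint8, red, green, blue); there is no depth.
- camera_info(name): a dict with "camera_matrix" (3x3 intrinsics, pixels), "origin" and "attitude" of the camera in the world. Camera axes: x right, y down, z forward; pixel columns grow to the right and rows downward; lengths in m; the calibration is good to about 2 mm. A picture is of the moment at which its call begins. camera_info takes no time and is no camera call.
- job_done(): hands the job in; it is judged then, once.
Trained networks look in the newest picture that a camera, given by its name, has taken for a name from the list of things; names that differ only in an ending like _2 or _b are one class to them, and where a whole thing is asked for, a point or a joint stands for the part that bears it (a point fixed in the world has none). Each returns a list of dicts, best first, with "p" (0 to 1); they miss things now and then, are a little off and sometimes report something else, mostly with a low value. They report only what shows in the picture. A call takes as long as a camera call. They do not tell look-alikes from the thing itself.
- trace(camera, thing): "region" (480x640 bool, what is visible of it) and "location" ([column, row] in pixels, amid what is visible of it).
The state is a dict: "time": time; "joint_pos": joint angles; "joint_vel": joint speeds; "joint_efforts": joint torques, N m; "tool_pos": TCP position; "tool_rot": TCP orientation; "contact_force": force on the tool from outside, world axes, zero at the start; "ft_torque": the same for the moment, N m; "gripper_width": opening from 0.0 (shut) to 1.0 (fully open); "grasp_force": force on a finger pad.
Only numpy, scipy, OpenCV 4.12 (cv2) and the standard library are available. Lean on these libraries where they do the work, as an engineer would, in place of code of your own. Each camera call takes 0.05 s, during which the arm holds its last target. There are 200 camera calls.

## Working session

There is one attempt and no reset: what is moved stays moved. The work goes in short steps, Python scripts to look and compute and a tool call to move; the robot and the scene stay as the last step left them, time stands still between calls to the robot, and variables do not carry over. Pictures are saved under pics/ and viewed, at most 10 in all, crops included, and the job is handed in when it is done.

Besides the shell and the picture viewer there is one more tool, called after "Call:" in YAML: its name, and indented under it one key for each argument. play_rows: Moves the arm, as the interface text tells. Its arguments: {"type":"object","properties":{"linear":{"type":"array","items":{"type":"array","items":{"type":"number"}}},"turn":{"type":"array","items":{"type":"number"}},"hand":{"type":"number"}},"required":["linear","turn"]}

```bash
mkdir -p pics
cat > h.py <<'E'
from plant import *
import numpy as np, cv2
from scipy.spatial.transform import Rotation as R
def cam(n):
    c=camera_info(n); K=np.array(c["camera_matrix"]); a=np.array(c["attitude"],float)
    Rm=a if a.shape==(3,3) else R.from_quat(a[[1,2,3,0]]).as_matrix()
    return K,np.array(c["origin"]),Rm
def ray(n,px,z):
    K,o,Rm=cam(n); px=np.atleast_2d(np.array(px,float))
    d=(Rm@np.linalg.inv(K)@np.c_[px,np.ones(len(px))].T).T
    return o+d*((z-o[2])/d[:,2])[:,None]
def proj(n,P):
    K,o,Rm=cam(n); q=(K@Rm.T@(np.atleast_2d(P)-o).T).T
    return q[:,:2]/q[:,2:]
def save(n,f):
    im=grab_frame(n); cv2.imwrite("pics/"+f,np.ascontiguousarray(im[:,:,::-1])); return im
E
python3 - <<'E'
from h import *
for n in("scene","top"):
    save(n,n+"0.png"); print(n,*[np.round(a,3).tolist() for a in cam(n)])
for t in("cartridge","cover","filter_box","long_cartridge","small_cover"):
  for n,z in(("top",0),("scene",0)):
    for d in trace(n,t)[:3]:
        print(t,n,round(d["p"],2),np.round(d["location"],1),d["region"].sum(),ray(n,d["location"],z)[0].round(3))
s=state();print(s["time"],s["tool_pos"],s["tool_rot"])
E
```

```text
scene [[466.851, 0.0, 325.043], [0.0, 466.851, 236.549], [0.0, 0.0, 1.0]] [1.193, -0.622, 0.849] [[0.767, 0.387, -0.512], [0.642, -0.461, 0.612], [0.001, -0.798, -0.602]]
top [[592.533, 0.0, 319.717], [0.0, 592.533, 240.784], [0.0, 0.0, 1.0]] [0.413, 0.135, 1.47] [[-0.029, -0.992, 0.119], [-1.0, 0.029, -0.001], [-0.002, -0.119, -0.993]]
cartridge top 0.61 [494.9 237.8] 347 [ 0.584 -0.305  0.   ]
cartridge scene 0.93 [199.  355.4] 635 [ 0.539 -0.283  0.   ]
cartridge scene 0.44 [288.7 294.1] 5806 [ 0.558 -0.01   0.   ]
cartridge scene 0.3 [193.5 282.4] 411 [ 0.333 -0.141  0.   ]
cover top 0.9 [123.1 246.3] 4337 [0.59  0.624 0.   ]
cover top 0.71 [228.  316.2] 4458 [0.409 0.364 0.   ]
cover scene 0.66 [425.7 196.7] 1367 [0.589 0.634 0.   ]
cover scene 0.66 [288.9 294.5] 5952 [ 0.56  -0.011  0.   ]
cover scene 0.56 [334.9 212.8] 1491 [0.414 0.359 0.   ]
filter_box top 0.74 [392.6 229.2] 5786 [ 0.613 -0.05   0.   ]
filter_box scene 0.92 [290.8 301.2] 5875 [ 0.58  -0.025  0.   ]
filter_box scene 0.18 [202.2 352. ] 621 [ 0.537 -0.273  0.   ]
long_cartridge top 0.8 [513.1 302.4] 429 [ 0.422 -0.339  0.   ]
small_cover top 0.74 [256.4 176.2] 1347 [0.759 0.288 0.   ]
small_cover top 0.43 [392.3 229.3] 5615 [ 0.613 -0.05   0.   ]
0.6 [ 0.18575965 -0.59674064  0.23131539] [ 1.05145248e-05  9.88636842e-01  1.50323634e-01 -1.95938919e-06]
```

View pics/top0.png

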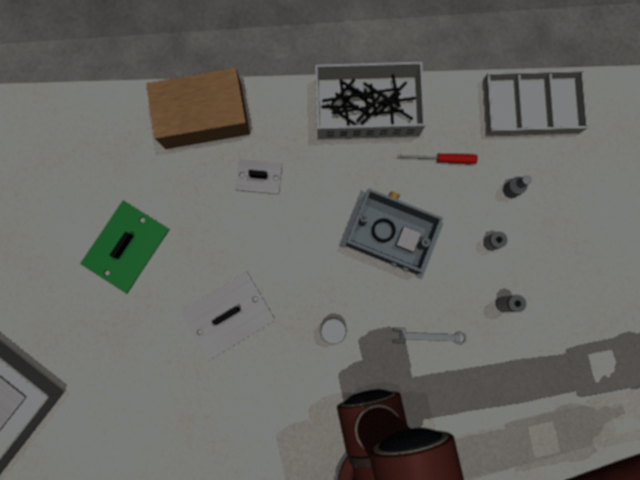

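View pics/scene0.png

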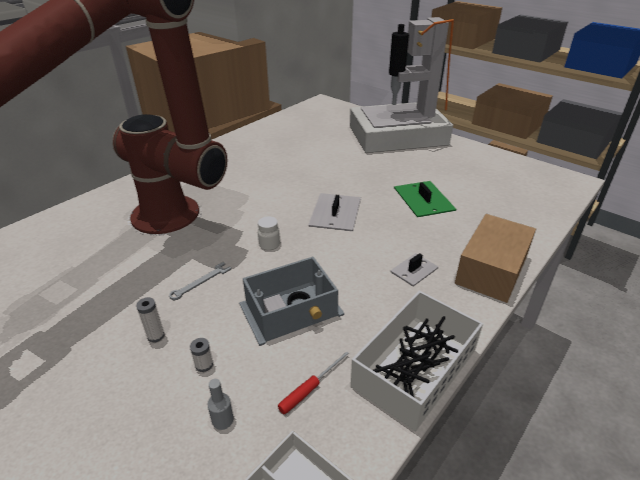

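The top view shows the short cartridge at about (495,240), the long one at (511,303) and the horn at (516,187). The box is at (392,230) and the grey cover at (228,316). The green look-alike is at (122,246). I'll enlarge the three that matter.

Run:
```python
from h import *
def crop(im,x,y,w,h,s): return cv2.resize(im[y:y+h,x:x+w],(w*s,h*s),interpolation=cv2.INTER_CUBIC)
t=cv2.imread("pics/top0.png"); s=cv2.imread("pics/scene0.png")
a=np.vstack([np.hstack([crop(t,335,180,100,75,4) if 0 else crop(t,340,185,100,75,4),crop(t,180,270,100,75,4)]),
 np.hstack([crop(t,470,215,50,38,8)[:300,:400],crop(s,240,255,100,75,4)])])
cv2.imwrite("pics/comp.png",a)
```

```text
(no output)
```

View pics/comp.png

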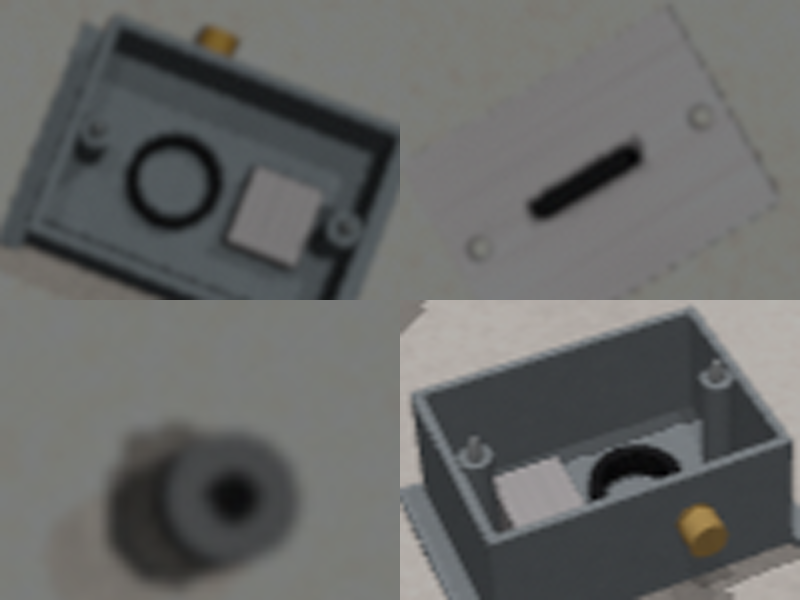

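Enlarged, the box shows its two bosses at about (362.9,218.8) and (425.1,242), with the ring at (383,230). The cover holes are at about (254.6,299.1) and (199.4,331.7), and the cartridge cap is at about (498.4,239.2).

Run:
```python
from h import *
f=lambda u,v,x,y,s:(x+(u+.5)/s-.5,y+(v+.5)/s-.5)
def show(l,c,px,z): p=ray(c,px,z)[0]; print(l,c,np.round(px,1),p.round(4)); return p
r=show("ring","top",f(174,181,340,185,4),.026)
a=show("bossa","top",f(93,138,340,185,4),.086); b=show("bossb","top",f(342,229,340,185,4),.086)
c=show("bossb","scene",f(75,157,240,255,4),.086); d=show("bossa","scene",f(316,78,240,255,4),.086)
for A,B in((a,b),(d,c)):
    v=A-B; n=v/np.linalg.norm(v); m=(A+B)/2; print("len",np.linalg.norm(v),"mid",m.round(4),"ringpred",(m+.022*n).round(4),"yaw",np.degrees(np.arctan2(-v[0],v[1])))
h1=show("hole1","top",f(300,118,180,270,4),.006);h2=show("hole2","top",f(79,248,180,270,4),.006)
v=h2-h1;print("cover len",np.linalg.norm(v),"mid",(h1+h2)/2,"yaw",np.degrees(np.arctan2(-v[0],v[1])))
show("cart","top",f(231,197,470,215,8),.07)
p=np.array([f(201-240+0,0,0,0,1)])
# handle & cartridge in scene
s=cv2.imread("pics/scene0.png"); q=np.hstack([cv2.resize(s[335:375,180:230],(400,320),interpolation=2),cv2.resize(s[185:235,305:368],(504,400),interpolation=2)[:320,:400]]); cv2.imwrite("pics/comp2.png",q)
print(R.from_quat(np.array(state()["tool_rot"])[[1,2,3,0]]).as_matrix()[:,1])
```

```text
ring top [383.1 229.9] [ 0.6088 -0.0237  0.026 ]
bossa top [362.9 219.1] [0.6277 0.0296 0.086 ]
bossb top [425.1 241.9] [ 0.5693 -0.1146  0.086 ]
bossb scene [258.4 293.9] [ 0.5678 -0.1167  0.086 ]
bossa scene [318.6 274.1] [0.6305 0.026  0.086 ]
len 0.15562398052298268 mid [ 0.5985 -0.0425  0.086 ] ringpred [ 0.6068 -0.0221  0.086 ] yaw -22.04613300940398
len 0.15594850883649883 mid [ 0.5992 -0.0453  0.086 ] ringpred [ 0.608  -0.0252  0.086 ] yaw -23.70236634527787
hole1 top [254.6 299.1] [0.449  0.2973 0.006 ]
hole2 top [199.4 331.6] [0.3739 0.4336 0.006 ]
cover len 0.15567301715355417 mid [0.41146662 0.36543215 0.006     ] yaw 28.858335233289257
cart top [498.4 239.2] [ 0.5724 -0.2921  0.07  ]
[ 2.97230965e-01 -9.54805610e-01  2.02010082e-05]
```

View pics/comp2.png

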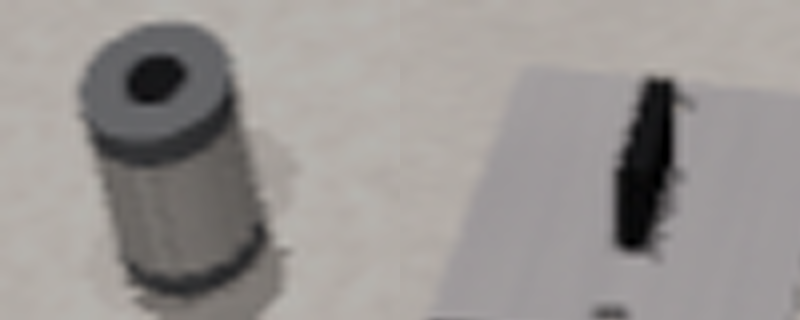

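The cartridge cap in the scene view is at about (199.1,344.3), clear on all sides. I'll move above it.

Call:
play_rows:
  linear:
    - [0.048,0.038,0]
    - [0.048,0.038,0]
    - [0.048,0.038,0]
    - [0.048,0.038,0]
    - [0.048,0.038,0]
    - [0.048,0.038,0]
    - [0.048,0.038,0]
    - [0.048,0.038,-0.03]
  turn: [6.2,6.2,6.2,6.2,6.2,6.2,6.2,6.2]
  hand: 0.085

```text
time: 1.6
tool_pos: [0.5689, -0.2954, 0.2071]
tool_rot: [0.003, 0.833, 0.553, 0.001]
contact_force: [0.7, -1.0, -0.7]
gripper_width: 0.997
grasp_force: 0.0
```

```bash
cat >> h.py <<'E'
def st():
    s=state(); M=R.from_quat(np.array(s["tool_rot"])[[1,2,3,0]]).as_matrix()
    print("t",round(s["time"],2),"tcp",np.round(s["tool_pos"],4),"ydir",round(np.degrees(np.arctan2(M[1,1],M[0,1])),2),"zax",M[:,2].round(3),"F",np.round(s["contact_force"],1),"q",np.round(s["joint_pos"],2),"w",round(s["gripper_width"],3),"g",s["grasp_force"])
E
python3 - <<'E'
from h import *
print(ray("scene",[199.1,344.3],.07)); st()
E
```

```text
[[ 0.56980129 -0.29272301  0.07      ]]
t 1.6 tcp [ 0.5689 -0.2954  0.2071] ydir -22.87 zax [ 0.006 -0.004 -1.   ] F [ 0.7 -1.  -0.7] q [-0.59  0.1   1.6  -0.    1.43 -0.2 ] w 0.997 g 0.0
```

Call:
play_rows:
  linear:
    - [0.001,0,-0.05]
    - [0,0,-0.05]
    - [0,0,-0.035]
    - [0,0,-0.02]
    - [0,0,-0.01]
    - [0,0,0]
    - [0,0,0]
  turn: [0,0,0,0,0,0,0]

```text
time: 2.48
tool_pos: [0.5679, -0.2967, 0.0407]
tool_rot: [0.001, 0.834, 0.551, 0.001]
contact_force: [-0.2, -0.2, 0.2]
gripper_width: 0.995
grasp_force: 0.0
```

Call:
play_rows:
  linear:
    - [0,0,0]
    - [0,0,0]
    - [0,0,0]
    - [0,0,0]
    - [0,0,0]
    - [0,0,0]
    - [0,0,0]
    - [0,0,0]
  turn: [0,0,0,0,0,0,0,0]
  hand: 0.02

```text
time: 3.48
tool_pos: [0.5673, -0.2963, 0.0397]
tool_rot: [0.001, 0.834, 0.551, 0.0]
contact_force: [0.3, 0.9, 5.7]
gripper_width: 0.452
grasp_force: 59.6
```

Run:
```python
from h import *
s=save("scene","g1.png"); t=save("top","g1t.png"); st()
cv2.imwrite("pics/comp3.png",np.hstack([cv2.resize(s[310:385,150:250],(400,300),interpolation=2),cv2.resize(t[200:275,450:550],(400,300),interpolation=2)])[:,:,::-1])
```

```text
t 3.58 tcp [ 0.5673 -0.2963  0.0397] ydir -23.11 zax [ 0.001 -0.001 -1.   ] F [-0.9  0.7  5. ] q [-0.6   0.27  1.71 -0.    1.16 -0.19] w 0.452 g 59.61040750175016
```

View pics/comp3.png

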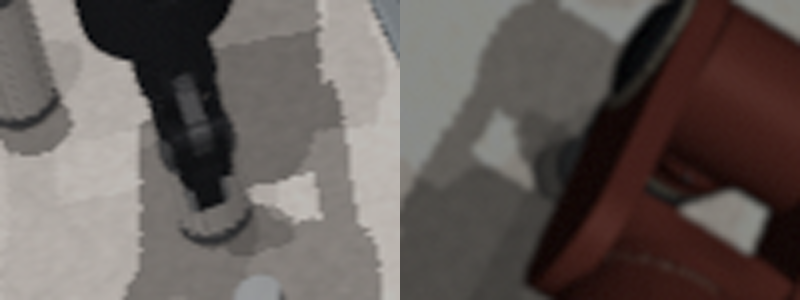

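The cartridge is gripped and still upright, with its foot visible at about (202,370).

Call:
play_rows:
  linear:
    - [0,0,0.02]
    - [0,0,0.04]
    - [0,0,0.04]
    - [0.003,0.02,0.03]
    - [0.008,0.05,0]
    - [0.008,0.055,0]
    - [0.008,0.055,0]
    - [0.007,0.05,0]
  turn: [0,0,0,0,0,0,0,0]

```text
time: 4.58
tool_pos: [0.6004, -0.0639, 0.1692]
tool_rot: [-0.0, 0.834, 0.551, -0.0]
contact_force: [0.4, -0.2, -0.9]
gripper_width: 0.453
grasp_force: 60.0
```

Call:
play_rows:
  linear:
    - [0.004,0.038,0]
    - [0,0,0]
    - [0,0,0]
    - [0,0,0]
  turn: [0,0,0,0]

```text
time: 5.08
tool_pos: [0.6046, -0.029, 0.1688]
tool_rot: [0.0, 0.835, 0.551, -0.0]
contact_force: [0.4, -0.6, -0.4]
gripper_width: 0.453
grasp_force: 60.0
```

Run:
```python
from h import *
s=save("scene","g2.png"); t=save("top","g2t.png"); st()
cv2.imwrite("pics/comp4.png",np.hstack([cv2.resize(s[200:320,240:350],(440,480),interpolation=2),cv2.resize(t[180:300,340:430],(360,480),interpolation=2)])[:,:,::-1])
```

```text
t 5.17 tcp [ 0.6047 -0.029   0.1688] ydir -23.2 zax [-0. -0. -1.] F [ 1.  -0.6 -1.6] q [-0.17  0.05  1.72 -0.    1.37  0.23] w 0.455 g 60.02320589734154
```

View pics/comp4.png

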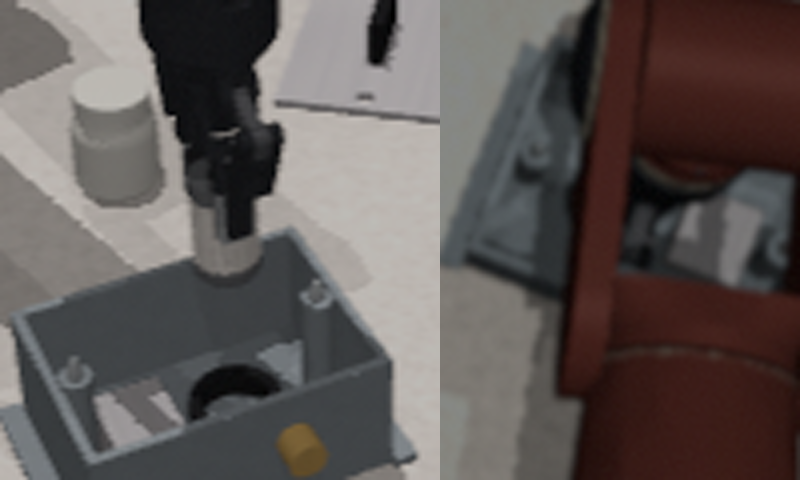

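The cartridge hangs above the ring. In the scene view the bottom of its foot is at about (297,270) and the ring top is at about (299,292). I'll check both by projection.

Run:
```python
from h import *
th=np.linspace(0,2*np.pi,180)
def ell(c,r,z):
    p=proj("scene",np.c_[c[0]+r*np.cos(th),c[1]+r*np.sin(th),np.full(180,z)]); q=(p-[240,200]+.5)*4-.5
    return "x %.0f..%.0f y %.0f..%.0f"%(q[:,0].min(),q[:,0].max(),q[:,1].min(),q[:,1].max())
c=(.6066,-.0244)
print("cart foot",ell(c,.016,.129),"| z5",ell(c,.02,.134)," z15",ell(c,.02,.144))
print("ring outer",ell((.6078,-.0237),.03,.026)," inner",ell((.6078,-.0237),.022,.026))
for n in(.6,-.6):pass
y=np.radians(-23.0);u=np.array([-np.sin(y),np.cos(y)])
for sgn in(1,-1):
    m=np.array([.5988,-.0439])+sgn*.078*u; print("boss",ell(m,.01,.086))
im=cv2.imread("pics/g2.png"); g=cv2.cvtColor(im,cv2.COLOR_BGR2GRAY)
for r in(258,262,264,266,268,270): print(r,g[r,282:312].tolist())
print("ring")
for r in(290,292,294,296,298,300): print(r,g[r,284:316].tolist())
```

```text
cart foot x 202..256 y 252..288 | z5 x 194..263 y 241..286  z15 x 194..262 y 228..273
ring outer x 189..285 y 362..430  inner x 202..272 y 371..421
boss x 300..333 y 285..307
boss x 60..94 y 365..389
258 [179, 181, 182, 183, 184, 165, 123, 111, 111, 116, 115, 97, 75, 81, 64, 16, 19, 19, 15, 17, 40, 81, 127, 151, 146, 130, 120, 119, 109, 93]
262 [164, 164, 173, 181, 180, 166, 133, 109, 108, 112, 112, 112, 117, 112, 111, 111, 108, 106, 108, 103, 101, 101, 97, 81, 64, 64, 63, 63, 64, 62]
264 [164, 165, 166, 151, 130, 117, 99, 110, 109, 113, 114, 115, 120, 116, 110, 112, 109, 106, 108, 105, 101, 100, 82, 54, 62, 63, 62, 63, 64, 63]
266 [82, 79, 76, 74, 70, 63, 60, 72, 99, 112, 113, 112, 117, 118, 112, 112, 110, 107, 109, 105, 88, 57, 46, 54, 62, 63, 62, 63, 62, 63]
268 [67, 67, 67, 67, 66, 65, 58, 49, 49, 54, 74, 87, 82, 101, 109, 87, 74, 68, 61, 50, 47, 48, 57, 63, 64, 63, 63, 63, 63, 62]
270 [66, 67, 66, 66, 67, 67, 65, 63, 60, 54, 50, 50, 50, 51, 51, 51, 49, 50, 48, 48, 56, 63, 64, 63, 63, 63, 64, 63, 63, 63]
ring
290 [71, 78, 83, 86, 86, 86, 86, 85, 86, 86, 78, 70, 71, 70, 70, 69, 70, 69, 70, 69, 71, 73, 97, 117, 118, 118, 118, 118, 118, 120, 116, 88]
292 [77, 81, 86, 86, 86, 86, 86, 87, 73, 41, 20, 16, 14, 14, 12, 10, 12, 16, 23, 25, 30, 48, 64, 72, 98, 117, 117, 117, 123, 130, 122, 93]
294 [78, 78, 78, 81, 86, 73, 41, 15, 14, 12, 13, 11, 12, 9, 13, 12, 13, 12, 11, 14, 16, 22, 21, 23, 43, 63, 97, 118, 118, 117, 117, 96]
296 [76, 76, 76, 69, 46, 15, 13, 12, 10, 11, 11, 12, 12, 12, 10, 11, 11, 10, 10, 9, 10, 11, 14, 19, 23, 35, 59, 69, 71, 88, 99, 90]
298 [78, 78, 71, 47, 11, 12, 9, 8, 11, 11, 10, 11, 19, 30, 36, 35, 30, 23, 20, 11, 12, 11, 8, 36, 54, 70, 85, 86, 85, 82, 77, 73]
300 [76, 77, 65, 38, 25, 21, 14, 7, 30, 59, 74, 75, 77, 82, 86, 86, 85, 85, 96, 98, 85, 84, 84, 82, 77, 71, 66, 68, 67, 66, 66, 67]
```

Call:
play_rows:
  linear:
    - [0.001,0.001,-0.02]
    - [0,0,-0.03]
    - [0,0,-0.025]
    - [0,0,-0.015]
    - [0,0,-0.005]
    - [0,0,0]
  turn: [0,0,0,0,0,0]

```text
time: 5.92
tool_pos: [0.606, -0.027, 0.0739]
tool_rot: [0.0, 0.834, 0.551, 0.0]
contact_force: [-0.9, 0.3, -0.3]
gripper_width: 0.452
grasp_force: 60.0
```

Call:
play_rows:
  linear:
    - [0,0,-0.004]
    - [0,0,-0.004]
    - [0,0,-0.003]
    - [0,0,-0.003]
    - [0,0,0]
  turn: [0,0,0,0,0]

```text
time: 6.55
tool_pos: [0.6055, -0.0269, 0.0594]
tool_rot: [-0.0, 0.834, 0.551, -0.0]
contact_force: [-0.8, -0.4, -1.4]
gripper_width: 0.453
grasp_force: 60.0
```

Call:
play_rows:
  linear:
    - [0,-0.001,-0.003]
    - [0,0,-0.003]
    - [0,0,-0.003]
    - [0,0,-0.002]
    - [0,0,0]
  turn: [0,0,0,0,0]

```text
time: 7.18
tool_pos: [0.6056, -0.0278, 0.0485]
tool_rot: [-0.0, 0.834, 0.551, -0.0]
contact_force: [-0.7, 0.1, -2.2]
gripper_width: 0.455
grasp_force: 60.0
```

Call:
play_rows:
  linear:
    - [0,0,-0.002]
    - [0,0,-0.001]
    - [0,0,0]
    - [0,0,0]
  turn: [0,0,0,0]

```text
time: 7.68
tool_pos: [0.6058, -0.0279, 0.0458]
tool_rot: [0.0, 0.834, 0.551, 0.0]
contact_force: [-0.2, 0.2, -1.1]
gripper_width: 0.455
grasp_force: 59.9
```

Call:
play_rows:
  linear:
    - [0,0,-0.001]
    - [0,0,-0.001]
    - [0,0,0]
    - [0,0,0]
  turn: [0,0,0,0]

```text
time: 8.18
tool_pos: [0.6061, -0.0278, 0.0456]
tool_rot: [-0.0, 0.834, 0.551, 0.0]
contact_force: [-3.9, 1.0, 7.7]
gripper_width: 0.448
grasp_force: 59.6
```

Call:
play_rows:
  linear:
    - [0,0,0]
    - [0,0,0]
    - [0,0,0]
    - [0,0,0]
    - [0,0,0.02]
    - [0,0,0.04]
    - [0,0,0.05]
    - [0,0,0.05]
  turn: [0,0,0,0,0,0,0,0]
  hand: 0.06

```text
time: 9.18
tool_pos: [0.6058, -0.0279, 0.207]
tool_rot: [0.001, 0.834, 0.551, 0.001]
contact_force: [0.4, -0.5, -0.5]
gripper_width: 0.705
grasp_force: 0.0
```

Call:
play_rows:
  linear:
    - [-0.0243,0.049,0]
    - [-0.0243,0.049,0]
    - [-0.0243,0.049,0]
    - [-0.0243,0.049,0]
    - [-0.0243,0.049,0]
    - [-0.0243,0.049,0]
    - [-0.0243,0.049,0]
    - [-0.0243,0.049,0]
  turn: [6.5,6.5,6.5,6.5,6.5,6.5,6.5,6.5]
  hand: 0.06

```text
time: 10.18
tool_pos: [0.4107, 0.3658, 0.2058]
tool_rot: [0.001, 0.507, 0.862, 0.001]
contact_force: [0.9, -0.0, 0.4]
gripper_width: 0.704
grasp_force: 0.0
```

Call:
play_rows:
  linear:
    - [0,0,0]
    - [0,0,0]
  turn: [0,0]

```text
time: 10.42
tool_pos: [0.4117, 0.364, 0.2049]
tool_rot: [0.001, 0.508, 0.861, 0.0]
contact_force: [-0.3, -0.1, -0.2]
gripper_width: 0.704
grasp_force: 0.0
```

Run:
```python
from h import *
s=save("scene","g3.png"); t=save("top","g3t.png"); st()
cv2.imwrite("pics/comp5.png",np.hstack([cv2.resize(s[180:330,240:370],(390,450),interpolation=2),cv2.resize(t[170:320,330:460],(390,450),interpolation=2)])[:,:,::-1])
s0=cv2.imread("pics/scene0.png",0); 
m=(s0[185:235,305:368]<60).astype(np.uint8); n,l,a,c=cv2.connectedComponentsWithStats(m); print(a,c+[305,185])
# predicted handle in scene: top outline
y=np.radians(28.86);X=np.array([np.cos(y),np.sin(y)]);Y=np.array([-np.sin(y),np.cos(y)])
def pred(c): 
    P=[np.r_[c+i*.007*X+j*.035*Y,z] for i in(1,-1) for j in(1,-1) for z in(.006,.046)]
    h=cv2.convexHull(proj("scene",np.array(P)).astype(np.float32)); M=cv2.moments(h); return [M["m10"]/M["m00"],M["m01"]/M["m00"],M["m00"]]
for c in([.4115,.3654],[.4155,.3654],[.4115,.3694]): print(c,pred(np.array(c)))
```

```text
t 10.53 tcp [0.4121 0.3632 0.2044] ydir 28.78 zax [ 0.001  0.    -1.   ] F [ 0.1 -0.5  0. ] q [ 0.59 -0.11  1.82 -0.    1.43  0.08] w 0.701 g 0.0
[[   0    0   63   50 3046]
 [  27   10    7   21  104]] [[336.02823375 209.63952725]
 [335.17307692 205.41346154]]
[0.4115, 0.3654] [335.6391879287978, 205.12897677722538, 134.63081113202497]
[0.4155, 0.3654] [336.6095296019004, 205.56914754905472, 134.47771114483476]
[0.4115, 0.3694] [336.4204989048229, 204.6065531760121, 133.75178712490015]
```

View pics/comp5.png

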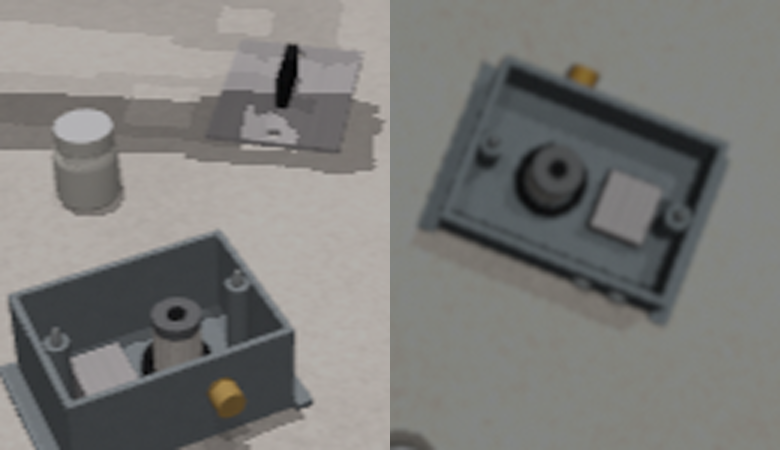

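The cartridge stands upright in the ring, seen at about (178,330) in the scene crop and (555,175) in the top crop. The handle prediction also matches the picture, so I'll descend on it.

Call:
play_rows:
  linear:
    - [-0.001,0.002,-0.04]
    - [0,0,-0.05]
    - [0,0,-0.04]
    - [0,0,-0.03]
    - [0,0,-0.02]
    - [0,0,-0.01]
    - [0,0,0]
    - [0,0,0]
  turn: [0,0,0,0,0,0,0,0]
  hand: 0.045

```text
time: 11.52
tool_pos: [0.4114, 0.3667, 0.0152]
tool_rot: [0.001, 0.508, 0.861, 0.001]
contact_force: [0.1, 0.3, 0.4]
gripper_width: 0.523
grasp_force: 0.0
```

Call:
play_rows:
  linear:
    - [0,0,0]
    - [0,0,0]
    - [0,0,0]
    - [0,0,0]
    - [0,0,0]
    - [0,0,0]
  turn: [0,0,0,0,0,0]
  hand: 0

```text
time: 12.28
tool_pos: [0.4108, 0.3665, 0.0148]
tool_rot: [0.0, 0.508, 0.861, 0.0]
contact_force: [-2.0, -0.3, 5.2]
gripper_width: 0.151
grasp_force: 61.7
```

```bash
python3 -c "
from h import *
st()"
```

```text
t 12.28 tcp [0.4108 0.3665 0.0148] ydir 28.9 zax [ 0.001  0.001 -1.   ] F [-2.  -0.3  5.2] q [0.59 0.12 1.94 0.   1.09 0.09] w 0.151 g 61.71505808830261
```

Call:
play_rows:
  linear:
    - [0,0,0.01]
    - [0,0,0.02]
    - [0,0,0.035]
    - [0,0,0.04]
    - [0,0,0.035]
    - [0,0,0.01]
    - [0,0,0]
    - [0,0,0]
  turn: [0,0,0,0,0,0,0,0]

```text
time: 13.28
tool_pos: [0.4092, 0.3653, 0.1615]
tool_rot: [-0.001, 0.508, 0.861, -0.002]
contact_force: [0.2, -0.8, -5.1]
gripper_width: 0.15
grasp_force: 60.3
```

Call:
play_rows:
  linear:
    - [0.01,-0.02,0]
    - [0.018,-0.04,0]
    - [0.018,-0.04,0]
    - [0.018,-0.04,0]
    - [0.018,-0.04,0]
    - [0.018,-0.04,0]
    - [0.018,-0.04,0]
    - [0.018,-0.04,0]
  turn: [-2.5,-4.5,-5,-5,-5,-5,-5,-5]

```text
time: 14.28
tool_pos: [0.5456, 0.0647, 0.1615]
tool_rot: [-0.001, 0.756, 0.654, -0.001]
contact_force: [0.8, 0.1, -4.9]
gripper_width: 0.157
grasp_force: 60.1
```

Call:
play_rows:
  linear:
    - [0.018,-0.04,0]
    - [0.018,-0.035,0]
    - [0.012,-0.025,0]
    - [0.005,-0.01,0]
    - [0,0,0]
    - [0,0,0]
    - [0,0,0]
    - [0,0,0]
  turn: [-5,-5,-4,-1,0,0,0,0]

```text
time: 15.28
tool_pos: [0.5992, -0.0432, 0.1639]
tool_rot: [0.0, 0.834, 0.552, 0.0]
contact_force: [0.1, -0.5, -4.2]
gripper_width: 0.155
grasp_force: 60.1
```

Run:
```python
from h import *
s=save("scene","g4.png"); t=save("top","g4t.png"); st()
cv2.imwrite("pics/comp6.png",np.hstack([cv2.resize(s[190:330,220:360],(420,420),interpolation=2),cv2.resize(t[180:320,330:455],(375,420),interpolation=2)])[:,:,::-1])
```

```text
t 15.38 tcp [ 0.5993 -0.0435  0.1639] ydir -23.07 zax [ 0. -0. -1.] F [-0.4  0.5 -4.8] q [-0.2   0.05  1.73  0.    1.36  0.21] w 0.152 g 60.14285445213318
```

View pics/comp6.png

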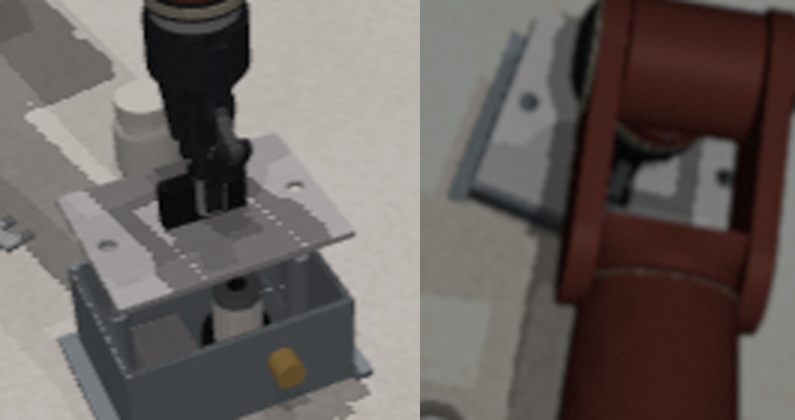

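The cover hangs above the box, level. Its holes show in the scene view at about (255.7,271.3) and (318,251.3), and in the top view at about (366.3,214) and (432,239).

Run:
```python
from h import *
f=lambda u,v,x,y,s:(x+(u+.5)/s-.5,y+(v+.5)/s-.5)
z=.155
H={"scene":[f(294,184,220,190,3),f(107,244,220,190,3)],"top":[f(109,102,330,180,3),f(306,177,330,180,3)]}
for n in H:
    p=ray(n,H[n],z)[:,:2]; v=p[0]-p[1]; print(n,p.round(4).tolist(),"len",np.linalg.norm(v).round(4),"mid",p.mean(0).round(4),"yaw",np.degrees(np.arctan2(-v[0],v[1])).round(1))
# local refinement: print patches
g=cv2.imread("pics/g4.png",0)
for (x,y) in H["scene"]: x,y=int(round(x)),int(round(y)); print(x,y); print(g[y-4:y+5,x-6:x+7])
g=cv2.imread("pics/g4t.png",0)
x,y=map(lambda a:int(round(a)),H["top"][0]); print(x,y); print(g[y-5:y+6,x-5:x+6])
g=cv2.imread("pics/g3t.png",0)
for x,y in((363,219),(425,242)): print(x,y); print(g[y-6:y+7,x-6:x+7])
```

```text
scene [[0.6262, 0.0284], [0.5656, -0.1159]] len 0.1566 mid [ 0.5959 -0.0438] yaw -22.8
top [[0.6292, 0.0274], [0.5683, -0.1172]] len 0.1569 mid [ 0.5988 -0.0449] yaw -22.9
318 251
[[165 165 164 164 164 164 164 163 163 164 170 179 183]
 [164 164 164 163 162 162 163 164 165 166 166 173 181]
 [162 161 162 162 162 162 163 164 166 166 165 165 174]
 [162 163 165 161 148 134 135 131 138 160 163 163 168]
 [165 165 159 138 106  93  93  89 111 146 161 161 161]
 [165 164 157 132 123 160 180 165 134 146 161 162 164]
 [162 162 160 162 169 179 181 175 167 162 163 162 161]
 [160 160 160 161 161 163 164 164 162 161 161 161 162]
 [139 161 162 162 162 162 161 160 161 162 162 163 163]]
255 271
[[153 153 154 154 155 154 152 151 151 152 152 151 150]
 [154 154 152 152 152 152 152 152 151 151 151 152 153]
 [152 151 151 152 148 144 146 146 148 153 154 154 153]
 [151 152 151 147 129 112 112 106 118 138 150 154 155]
 [151 151 150 134 101  83  93  99  94 107 141 156 156]
 [155 155 153 132  97 113 127 128 129 129 143 155 155]
 [152 153 154 150 139 133 133 138 140 146 153 154 153]
 [140 156 157 156 154 154 154 1
[... 1184 characters left out ...]
75  77  79  82  80  73  56  34  21  24]
 [ 90  69  62  62  68  78  83  82  71  52  32  22  28]
 [ 78  62  57  60  71  81  89  87  76  59  41  28  37]
 [ 71  57  56  66  79  85  87  84  81  75  62  42  46]
 [ 62  50  54  73  82  77  72  76  81  85  77  58  56]
 [ 53  41  52  78  84  69  61  71  80  85  82  67  68]
 [ 37  31  52  80  86  67  56  63  74  83  84  76  80]
 [ 25  27  48  76  84  73  64  65  75  83  84  81  87]
 [ 22  24  42  66  80  82  81  82  85  84  79  80  87]
 [ 23  26  33  48  63  76  83  86  82  74  71  82  90]
 [ 26  26  30  33  42  56  64  66  61  58  69  85  93]
 [ 27  28  27  29  32  34  39  39  39  51  76  91  93]
 [ 35  33  32  33  30  26  27  23  31  56  81  93  94]]
```

Call:
play_rows:
  linear:
    - [0.001,0,-0.02]
    - [0.001,0,-0.015]
    - [0,0,-0.008]
    - [0,0,0]
    - [0,0,0]
  turn: [0,0,0,0,0]

```text
time: 16.0
tool_pos: [0.6018, -0.044, 0.1213]
tool_rot: [0.0, 0.834, 0.551, 0.0]
contact_force: [0.6, 0.4, -4.4]
gripper_width: 0.154
grasp_force: 60.0
```

Run:
```python
from h import *
s=save("scene","g5.png"); st()
cv2.imwrite("pics/comp7.png",np.hstack([cv2.resize(s[255:300,230:280],(400,360),interpolation=2),cv2.resize(s[235:280,295:345],(400,360),interpolation=2)])[:,:,::-1])
```

```text
t 16.05 tcp [ 0.6019 -0.044   0.1216] ydir -23.11 zax [ 0.001 -0.    -1.   ] F [ 0.4 -0.6 -3.4] q [-0.2   0.09  1.76  0.    1.29  0.21] w 0.154 g 60.043745040893555
```

View pics/comp7.png

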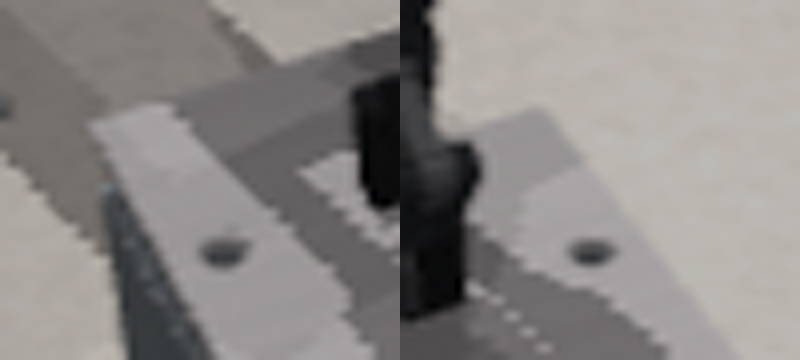

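The holes are now at (257.8,286.2) and (318.6,266.1) in the scene view. I'll compare them with the bosses in the same camera.

Run:
```python
from h import *
p=ray("scene",[(318.6,266.1),(257.8,286.2)],.1128)[:,:2]; b=ray("scene",[(318.6,274.1),(258.4,293.9)],.086)[:,:2]
print(p.round(4),b.round(4),"need",(b-p).round(4),(b-p).mean(0).round(4))
```

```text
[[ 0.6313  0.0253]
 [ 0.5705 -0.1179]] [[ 0.6304  0.0261]
 [ 0.5679 -0.1168]] need [[-0.0009  0.0008]
 [-0.0025  0.0011]] [-0.0017  0.001 ]
```

Call:
play_rows:
  linear:
    - [-0.0015,0.0015,0]
    - [0,0,-0.005]
    - [0,0,-0.004]
    - [0,0,-0.003]
    - [0,0,0]
    - [0,0,0]
  turn: [0,0,0,0,0,0]

```text
time: 16.8
tool_pos: [0.6, -0.0425, 0.1089]
tool_rot: [0.0, 0.834, 0.551, 0.0]
contact_force: [1.1, -1.4, -4.6]
gripper_width: 0.151
grasp_force: 60.2
```

Call:
play_rows:
  linear:
    - [0,0,-0.002]
    - [0,0,-0.001]
    - [0,0,-0.001]
    - [0,0,0]
    - [0,0,0]
  turn: [0,0,0,0,0]

```text
time: 17.42
tool_pos: [0.6005, -0.0427, 0.1052]
tool_rot: [0.001, 0.835, 0.551, 0.0]
contact_force: [4.2, -3.1, -2.7]
gripper_width: 0.155
grasp_force: 60.4
```

Pins are in the holes with a light side force, so I'll ease that way and continue.

Call:
play_rows:
  linear:
    - [0.001,-0.001,0]
    - [0,0,-0.001]
    - [0,0,-0.001]
    - [0,0,-0.001]
    - [0,0,0]
    - [0,0,0]
  turn: [0,0,0,0,0,0]

```text
time: 18.18
tool_pos: [0.6007, -0.0433, 0.1015]
tool_rot: [-0.0, 0.834, 0.551, -0.0]
contact_force: [1.8, -0.7, -4.0]
gripper_width: 0.155
grasp_force: 60.3
```

Call:
play_rows:
  linear:
    - [0,0,-0.001]
    - [0,0,-0.001]
    - [0,0,0]
    - [0,0,0]
  turn: [0,0,0,0]

```text
time: 18.68
tool_pos: [0.6008, -0.0433, 0.1008]
tool_rot: [-0.0, 0.834, 0.551, -0.0]
contact_force: [-3.8, -0.5, 5.9]
gripper_width: 0.152
grasp_force: 61.7
```

Call:
play_rows:
  linear:
    - [0,0,-0.0005]
    - [0,0,0]
    - [0,0,0]
  turn: [0,0,0]

```text
time: 19.05
tool_pos: [0.6007, -0.0433, 0.1008]
tool_rot: [-0.0, 0.834, 0.551, -0.0]
contact_force: [-6.2, -0.4, 8.2]
gripper_width: 0.151
grasp_force: 62.0
```

Call:
play_rows:
  linear:
    - [0,0,0]
    - [0,0,0]
    - [0,0,0]
    - [0,0,0]
    - [0,0,0.02]
    - [0,0,0.04]
    - [0,0,0.05]
    - [0,0,0.03]
  turn: [0,0,0,0,0,0,0,0]
  hand: 0.045

```text
time: 20.05
tool_pos: [0.6021, -0.0436, 0.2446]
tool_rot: [0.002, 0.834, 0.551, 0.002]
contact_force: [0.3, 0.1, 0.2]
gripper_width: 0.527
grasp_force: 0.0
```

Call:
play_rows:
  linear:
    - [-0.02,-0.04,0]
    - [-0.03,-0.05,0]
    - [-0.03,-0.05,0]
    - [-0.03,-0.05,0]
    - [-0.02,-0.04,0]
    - [0,0,0]
    - [0,0,0]
  turn: [0,0,0,0,0,0,0]

```text
time: 20.92
tool_pos: [0.4712, -0.2733, 0.2405]
tool_rot: [0.001, 0.834, 0.551, 0.0]
contact_force: [0.7, 0.6, 0.6]
gripper_width: 0.53
grasp_force: 0.0
```

Run:
```python
from h import *
s=save("scene","g6.png"); t=save("top","g6t.png"); st()
cv2.imwrite("pics/comp8.png",np.hstack([cv2.resize(s[230:340,235:350],(460,440),interpolation=2),cv2.resize(t[180:290,340:425],(340,440),interpolation=2)])[:,:,::-1])
```

```text
t 21.02 tcp [ 0.4715 -0.2726  0.2399] ydir -23.03 zax [ 0.001 -0.    -1.   ] F [ 0.6 -0.1 -0.3] q [-0.66 -0.15  1.79  0.    1.5  -0.26] w 0.527 g 0.0
```

View pics/comp8.png

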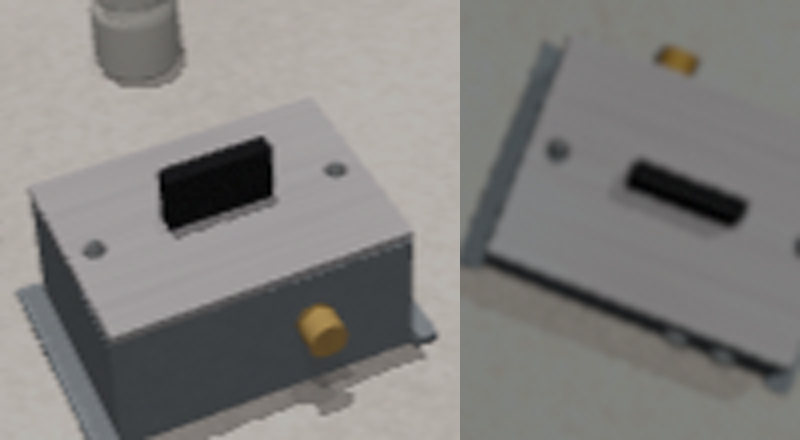

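The cover lies on the box with no visible gap. I'll check its height and the pins numerically before handing in.

Run:
```python
from h import *
g=cv2.imread("pics/g6.png",0)
for x,y in((318,272),(258,292)): print(x,y);print(g[y-6:y+6,x-6:x+8])
# expected: centre .6003,-.0445 yaw -23.1
y=np.radians(-23.1);X=np.array([np.cos(y),np.sin(y)]);Y=np.array([-np.sin(y),np.cos(y)]);c=np.array([.6003,-.0445])
for z in(.092,.1): print(z,"holes/tips",proj("scene",[np.r_[c+s*.078*Y,z] for s in(1,-1)]).round(1).tolist(),"corners",((proj("scene",[np.r_[c+a*.07*X+b*.095*Y,z] for a in(1,-1) for b in(1,-1)])-[235,230]+.5)*4-.5).round(0).tolist())
```

```text
318 272
[[159 160 159 160 160 160 160 159 160 162 171 177 177 177]
 [159 160 160 159 159 158 159 159 158 158 163 173 178 178]
 [159 158 158 158 158 157 157 157 158 159 160 165 174 178]
 [158 157 157 156 156 156 156 157 160 160 160 159 167 176]
 [156 156 156 158 156 145 137 137 147 158 159 158 161 170]
 [157 159 160 154 134 105  97  97 101 131 153 156 156 162]
 [160 159 159 143 103  86  94  92  81 112 147 155 156 157]
 [159 158 157 153 124  84  89  88  89 125 152 157 158 157]
 [157 156 155 155 154 146 131 129 147 156 157 156 156 156]
 [155 154 154 155 156 156 156 155 155 156 156 156 157 158]
 [154 156 157 156 156 155 155 156 156 157 157 158 158 158]
 [156 156 155 155 156 156 157 157 158 157 157 158 157 158]]
258 292
[[158 157 157 158 158 158 157 157 157 157 157 156 155 155]
 [157 158 157 157 158 158 158 157 156 155 156 155 155 155]
 [156 158 158 158 157 156 155 155 155 156 155 155 155 156]
 [158 157 155 155 155 154 150 152 155 155 156 157 158 159]
 [155 155 155 156 147 129 108 104 131 153 158 157 156 158]
 [155 156 155 149 126 101  96  84  96 132 154 159 160 160]
 [156 156 154 137 105  92  91  83  75 114 152 160 159 159]
 [159 158 156 134  90  88  88  82  96 138 159 159 158 158]
 [139 157 159 159 143 111 113 120 140 158 158 157 156 156]
 [142 162 161 160 159 157 157 157 157 157 157 157 157 158]
 [ 99 143 159 159 159 158 157 157 157 157 158 158 158 158]
 [ 67 126 158 157 157 158 158 158 157 158 158 158 159 159]]
0.092 holes/tips [[319.0, 272.1], [258.9, 292.3]] corners [[416.0, 232.0], [113.0, 339.0], [313.0, 97.0], [30.0, 187.0]]
0.1 holes/tips [[319.0, 269.6], [258.6, 289.7]] corners [[417.0, 222.0], [111.0, 329.0], [313.0, 88.0], [28.0, 177.0]]
```

```bash
python3 -c "
from plant import *
print(job_done())"
```

```text
the job is handed in; nothing more can be done
None
```

The short cartridge stands upright in the ring and the large cover lies flush on the box's rim over both pins. The job was handed in at about 21 s with the arm clear; `job_done()` gave no verdict.

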